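# Ready a beaker for filling to the level pointer

### The arm

A 6-joint arm with a two-finger parallel gripper is mounted at the origin on a cart in front of the work surface, level with it; the furniture and walls round the work are solid. World frame = base frame: x ahead of the robot, y to its left, z up, the work surface at z = 0. Lengths are in m, angles in rad, forces in N, time in s.
With the tool pointing down it reaches from about 0.325 to 1 m from the base axis. Payload 5.1 kg.
Tool frame: the origin (TCP) lies between the finger pads; the fingertips stand 19 mm ahead of it and the grasp point (between the pads) is the TCP; z points along the fingers, y is the line along which they close (so a half turn about z gives the same grasp; the last joint's range is limited). The gripper opens to 85 mm and grips with 20 to 120 N. Pads are 22 mm wide; open, the fingers measure 114 mm over their backs; the gripper's body (76 mm by 85 mm) begins 54 mm behind the grasp point. The pads swing forward as they close: fully open they stand 13 mm farther back than shut.
Start: joints at [-1.34, 0.124, 1.65, -0, 1.367, -0.083], TCP at [0.201, -0.618, 0.25] pointing down, gripper open.
Joint ranges: [-2.61, 2.61], [-1.02, 2.33], [0.03, 2.71], [-1.35, 4.49], [0.32, 2.68], [-2.91, 2.91]. Speed limits (rad/s): [2.57, 2.57, 3.14, 3.14, 3.14, 3.14].

### API

Orientations are given as a unit quaternion [w, x, y, z].
In Python, from cell import bot, inverse_kinematics, optics, status gives the robot as it stands. Calls block until the motion is done:
- bot.move_pose(position, orientation): joint-space move of the TCP to a pose.
- bot.move_linear(position, rotation=None, v=0.15, guard=None): straight line of the TCP; rotation=None keeps the orientation; v is the mean speed in m/s. With guard (N) it stops when the force on the tool has changed by that much, and returns True; else False.
- bot.movej(angles): joint-space move.
- bot.move_gripper(opening, grasp_force=None): opening from 0.0 (shut) to 1.0 (fully open); grasp_force is the grip in N (None keeps the last); returns when the fingers have stopped.
- bot.dwell(seconds).
- inverse_kinematics(position, orientation): joint angles nearest the present ones, or None.
- optics.camera(name): name is "scene" or "side" or "wrist"; returns a dict with "pixels" (384x512x3 uint8, red, green, blue), "fx", "fy", "cx", "cy" (pixels), "dist" ([k1, k2, p1, p2, k3] as OpenCV has them; the pictures are not rectified), "eye" and "rotation" of the camera in the world. Camera axes: x right, y down, z forward; pixel columns grow to the right and rows downward; lengths in m; the calibration is good to about 2 mm. A picture is of the moment at which its call begins. There is no depth.
A pose or a line that the arm cannot do raises bot.Unreachable and nothing moves.
- bot.sign_off(): hands the job in; it is judged then, once.
Readings, each from a call of its own:
- status.current_time(): time.
- status.current_joint_positions(): joint angles.
- status.current_dq(): joint speeds.
- status.current_tau(): joint torques, N m.
- status.current_position(): TCP position.
- status.current_orientation(): TCP orientation.
- status.current_contact_force(): force on the tool from outside, world axes, zero at the start.
- status.current_ft_torque(): the same for the moment, N m.
- status.current_width(): opening from 0.0 (shut) to 1.0 (fully open).
- status.current_grip_force(): force on a finger pad.
Only numpy, scipy, OpenCV 4.12 (cv2) and the standard library are available. Lean on these libraries where they do the work, as an engineer would, in place of code of your own. Each camera call takes 0.05 s, during which the arm holds its last target. There are 200 camera calls.

### The job

The beaker on the level gauge is about to be filled: drop the white stir bar into it from above, then grip the black knob of the gauge's sprung telescopic rod and draw it up until the yellow pointer is level with the line on the red length mark. The rod springs back if let go, so finish while still holding it there, steady, for the colleague who pours. Leave the beaker standing on its seat, and do not shift the petri dish and the two bottles standing round the gauge.

Things in the scene. Friction and masses are not known exactly. Their poses are not given: they have to be found in the camera images.
- stir_bar: loose white octagonal magnetic stir bar, 38 mm long, 10 mm across its flats, with a low ring round its middle (12 mm), 15 g, lying on the worktop. Origin: centre of its underside as it first lies; x: along its length; z: up.
- beaker: loose clear glass beaker, 74 mm across the rim, 91 mm tall, opening about 56 mm clear, inner floor 3 mm above its base, 0.1 kg; it stands on the round cork seat of the gauge's foot, so its rim is about 103 mm above the worktop. Origin: centre of its base; z: up.
- seat (a point): centre of the top of the cork seat (82 mm across, 12 mm above the worktop) on the gauge's foot, where the beaker belongs.
- stand: the level gauge, fixed to the worktop: dark foot 130 (x) x 220 (y) x 10 mm, cork seat at y = +50 mm, grey upright sleeve (28 mm across at its top, 97 mm above the worktop) at y = -65 mm, white scale plate (22 mm wide, top at 110 mm) at x = +16, y = -20 mm. Origin: centre of the foot's underside; x: away from the front; z: up.
- pointer_rod: the telescopic rod with the black ribbed knob on its top end. Knob: 24 mm across for its lower 32 mm, then a flange 34 mm across and 10 mm tall; with the rod in, its underside is 125 mm above the worktop. It moves only straight up. Under it: 15 mm of bare rod (11 mm across), then the pointer's arm. Origin: on the rod's axis at worktop height with the rod in; z: up.
- grip_mid (a point): point on the knob's axis 18 mm above its underside (142 mm above the worktop with the rod in), half way up the 24 mm wide part: the height to grip from above.
- rod_slide (a joint): how far the telescopic rod is drawn up, in m: 0 in (its rest), 0.075 at its upper stop. A spring pulls it back in with about 4 N at 0, rising to about 8 N at the top. The middle tube follows by half.
- pointer_tip (a point): tip of the yellow pointer (4 mm wire with a cone 8 mm across at its end), which rises with the rod and passes in front of the scale plate towards the beaker; 22 mm above the worktop with the rod in. Its arm leaves the rod below the knob (106 mm above the worktop with the rod in), runs 30 mm towards the beaker and hangs down.
- mark: the red length mark: a clip 30 mm wide and 10 mm high with a white line across the middle of its front, fixed on the white scale plate 52 to 82 mm above the worktop, at a height that differs from time to time. Origin: the middle of the clip, at the height of the line; z: up.
- petri: loose petri dish with pink filling, 58 mm across, 15 mm tall; a bystander. Origin: centre of its underside.
- bottle_white: loose white bottle with a blue cap, 58 mm across, 128 mm tall; a bystander. Origin: centre of its underside.
- bottle_amber: loose small amber bottle with a black cap, 52 mm across, 118 mm tall; a bystander. Origin: centre of its underside.
There are look-alikes about, which are no part of the job. Leave any purple look-alike of the beaker alone.

How it is judged:
By the outcome, as a careful person would: the job done as asked, in the order asked, and still so for the second after the job is handed in, while the arm keeps its last pose, push and grip.
It also fails if it takes over 53 s, if anything falls off the work surface, if the arm or the gripper's body presses on something with over 40 N, if the wrist force passes 120 N, or if a joint passes its speed limit or range.

## Working session

There is one attempt and no reset: what is moved stays moved. The work goes in short steps, each a Python script; the robot and the scene stay as the last script left them, time stands still between calls to the robot, and variables do not carry over. Pictures are saved under pics/ and viewed, at most 10 in all, crops included, and the job is handed in when it is done.

```bash
mkdir -p pics; ls; python3 - <<'E'
from cell import bot, optics, status
import cv2, numpy as np, json
ims=[]
for n in ["scene","side","wrist"]:
    c=optics.camera(n)
    cv2.imwrite(f"pics/{n}0.png",c["pixels"][:,:,::-1])
    print(n,[c[k] for k in("fx","fy","cx","cy","dist")],np.round(c["eye"],4),np.round(c["rotation"],4).tolist())
print(status.current_time(),status.current_orientation())
E
```

```text
pics
scene [417.3586757905104, 417.3586757905104, 254.74472005130067, 193.82369484101977, array([-0.00723153,  0.        ,  0.        ,  0.        ,  0.        ])] [-0.0932  0.6581  0.983 ] [0.1304, -0.3344, 0.8594, -0.364]
side [413.4599658884778, 413.4599658884778, 258.20160132776914, 185.6405872536118, array([-0.05966508,  0.        ,  0.        ,  0.        ,  0.        ])] [ 0.365  -0.9353  0.5564] [-0.5234, 0.8474, -0.0767, 0.0454]
wrist [285.1973744854636, 285.1973744854636, 260.53452509036583, 187.95569377741953, array([-0.03606116,  0.        ,  0.        ,  0.        ,  0.        ])] [ 0.2711 -0.5945  0.3733] [0.1174, 0.8006, -0.5811, -0.087]
0.15 [-8.23125824e-04  9.87714906e-01  1.56264464e-01 -6.55925980e-05]
```

View pics/scene0.png

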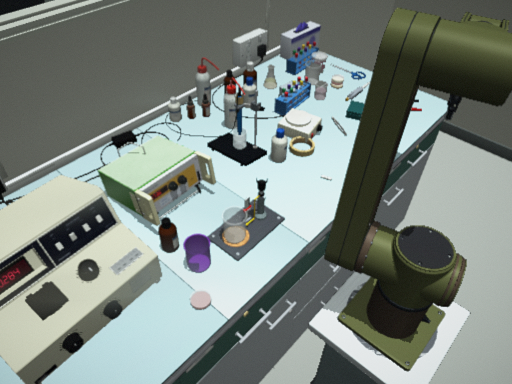

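View pics/side0.png

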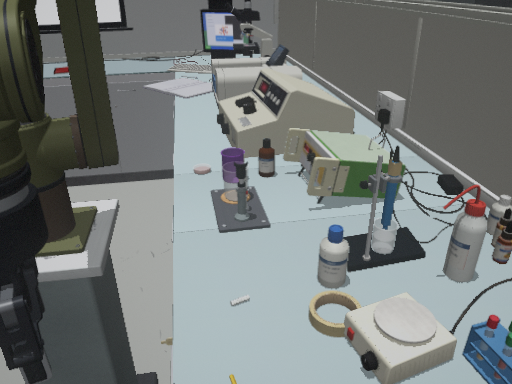

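The scene view shows the gauge at (248,228): beaker (235,225), purple look-alike (198,252), amber bottle (168,235), petri (200,299), white bottle (279,145), knob (262,187), and a small thin white item at (326,178). The side view shows the white bar at (240,300), the knob at (241,172) and the beaker at (237,185).

```bash
cat > h.py <<'E'
import numpy as np, cv2
from scipy.spatial.transform import Rotation as R
from cell import bot, optics, status, inverse_kinematics
def cam(n,save=None):
    c=optics.camera(n); c["K"]=np.array([[c["fx"],0,c["cx"]],[0,c["fy"],c["cy"]],[0,0,1]])
    c["R"]=R.from_quat(c["rotation"],scalar_first=True).as_matrix(); c["eye"]=np.array(c["eye"])
    c["bgr"]=c["pixels"][:,:,::-1].copy()
    if save: cv2.imwrite(f"pics/{save}.png",c["bgr"])
    return c
def ray(c,px):
    p=cv2.undistortPoints(np.array([[px]],float),c["K"],np.array(c["dist"]))[0,0]
    d=c["R"]@np.array([p[0],p[1],1]); return d/np.linalg.norm(d)
def onz(c,px,z):
    d=ray(c,px); return c["eye"]+d*(z-c["eye"][2])/d[2]
def proj(c,P):
    P=np.atleast_2d(np.array(P,float)); rv=cv2.Rodrigues(c["R"].T)[0]
    return cv2.projectPoints(P,rv,-c["R"].T@c["eye"],c["K"],np.array(c["dist"]))[0][:,0]
def tri(c1,p1,c2,p2):
    d1,d2=ray(c1,p1),ray(c2,p2)
    s=np.linalg.lstsq(np.c_[d1,-d2],c2["eye"]-c1["eye"],rcond=None)[0]
    a,b=c1["eye"]+s[0]*d1,c2["eye"]+s[1]*d2
    return (a+b)/2,np.linalg.norm(a-b)
def down(yaw):  # tool y axis at angle yaw from world -y/+y (mod pi), tool z down
    return R.from_euler('z',yaw)*R.from_quat([1,0,0,0])
def q(r): return r.as_quat(scalar_first=True)
E
python3 - <<'E'
from h import *
s=cam("scene");d=cam("side")
print("bar side",onz(d,(240,300),.005)); print("scene item",onz(s,(326,178),.005))
P=onz(d,(240,300),.005);print("bar in scene",proj(s,P))
print("knob top",tri(s,(262,181),d,(241,164)))
print("petri",onz(s,(200,299),.015),"amber",onz(d,(267,173),0),"purple base",onz(s,(198,268),0), "whitebottle",onz(d,(333,280),0))
print("seat",onz(s,(236,237),.012))
c=np.hstack([cv2.resize(s["bgr"][160:200,300:350],(400,320),interpolation=2),cv2.resize(d["bgr"][280:320,215:265],(400,320),interpolation=2)])
cv2.imwrite("pics/crop1.png",c)
E
```

```text
bar side [ 0.43688328 -0.32897146  0.005     ]
scene item [ 0.43049933 -0.32230102  0.005     ]
bar in scene [[325.60283184 176.22712207]]
knob top (array([ 0.48206137, -0.03168943,  0.15678337]), np.float64(0.006141579715021841))
petri [0.39351008 0.30559612 0.015     ] amber [0.60398115 0.24159811 0.        ] purple base [0.47898919 0.23607946 0.        ] whitebottle [ 0.63506313 -0.29954943  0.        ]
seat [0.4719002  0.08782523 0.012     ]
```

View pics/crop1.png

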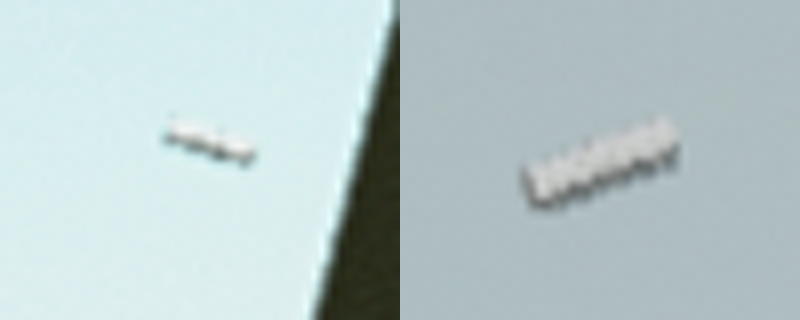

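The close crop shows the white bar with its middle ring, at scene (326,178) and side (240,300). Nothing else matches it: the yellow cap at side (233,380) is the wrong colour and the ring at (335,313) is tape. The two views agree within 9 mm. Next is a wrist look from above.

```bash
python3 - <<'E'
from h import *
d=cam("side")
a,b=onz(d,(230.6,303),.005),onz(d,(249.4,297.5),.005)
yaw=np.arctan2(*(b-a)[1::-1]); print("len",np.linalg.norm(b-a),"yaw",yaw)
# tool x along the bar: down(yaw): tool x -> bar dir ; choose half turn nearest to present wrist
for y in (yaw,yaw+np.pi):
    print(y,np.round(inverse_kinematics([.437,-.326,.17],q(down(y))),3))
cur=R.from_quat(status.current_orientation(),scalar_first=True).as_matrix();print(cur.round(2))
c=cam("wrist");print("eye in tool",cur.T@(c["eye"]-status.current_position()), "view dir tool", (cur.T@c["R"]).round(3).tolist())
E
```

```text
len 0.03871811582173079 yaw 0.22687816498258606
0.22687816498258606 [-0.739 -0.043  1.961 -0.     1.223  0.605]
3.368470818572379 [-0.739 -0.043  1.961 -0.     1.223 -2.537]
[[ 0.95  0.31 -0.  ]
 [ 0.31 -0.95  0.  ]
 [ 0.   -0.   -1.  ]]
eye in tool [ 0.07438862 -0.00058717 -0.12394814] view dir tool [[0.001, -0.957, -0.289], [1.0, 0.001, -0.001], [0.001, -0.289, 0.957]]
```

```bash
python3 - <<'E'
from h import *
r=down(.227)
bot.move_gripper(.45)
bot.move_pose([.437,-.326,.12],q(r))
c=cam("wrist","w1")
hsv=cv2.cvtColor(c["bgr"],cv2.COLOR_BGR2HSV)
m=((hsv[:,:,1]<22)&(hsv[:,:,2]>170)).astype(np.uint8)
u,v=proj(c,[.437,-.326,.006])[0];print("pred",u,v)
n,l,st,ce=cv2.connectedComponentsWithStats(m)
for i in range(1,n):
    if st[i,4]>150:
        P=onz(c,ce[i],.006); print(i,st[i],ce[i].round(1),P.round(4))
        rect=cv2.minAreaRect(np.argwhere(l==i)[:,::-1].astype(np.float32)); bx=cv2.boxPoints(rect)
        W=np.array([onz(c,p,.006)[:2] for p in bx]); print(np.linalg.norm(W[1]-W[0]),np.linalg.norm(W[2]-W[1]),[np.arctan2(*(W[k+1]-W[k])[::-1]) for k in(0,1)],W.mean(0))
print(status.current_time())
E
```

```text
pred 260.0092388954885 190.27309056082598
29 [ 213  303   94   25 1224] [250.8 316.7] [ 0.3031 -0.3472  0.006 ]
0.023957177169284343 0.09550477623586254 [np.float64(0.07187961878508183), np.float64(-1.4946256684614805)] [ 0.30348947 -0.35604642]
30 [118 326  51  56 632] [151.9 352.5] [ 0.2315 -0.2532  0.006 ]
0.10373473156237602 0.02040346137021544 [np.float64(-0.43963704852991853), np.float64(-2.205448306880376)] [ 0.21945784 -0.25011956]
31 [353 328  47  51 628] [369.4 353.1] [ 0.2836 -0.483   0.006 ]
0.019954297297770134 0.09313664253020215 [np.float64(-0.47072823036927613), np.float64(-2.2411879287486807)] [ 0.27686155 -0.48785429]
2.4
```

View pics/w1.png

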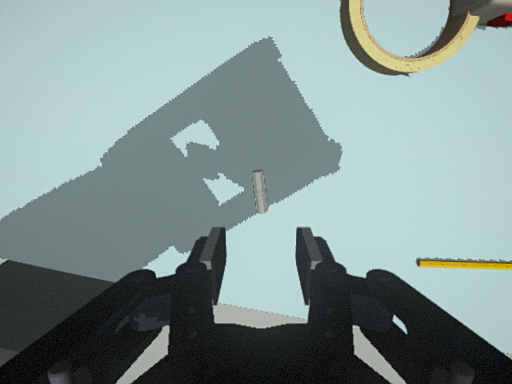

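The wrist view shows the bar at (260,191), on the predicted spot, in the arm's shadow and centred between the pads. It lies slightly rotated. I'll segment it locally.

```bash
python3 - <<'E'
from h import *
c=cam("wrist")
x0,y0=235,155; w=c["bgr"][y0:228,x0:285].astype(int)
sat=w[:,:,0]-w[:,:,2]   # table is bluish, bar is neutral
m=(sat<10).astype(np.uint8)
n,l,st,ce=cv2.connectedComponentsWithStats(m)
print(st[1:],np.median(sat))
i=1+np.argmin(np.linalg.norm(ce[1:]-[25,36],axis=1))
rect=cv2.minAreaRect(np.argwhere(l==i)[:,::-1].astype(np.float32)+[x0,y0]); bx=cv2.boxPoints(rect)
W=np.array([onz(c,p,.006)[:2] for p in bx]); e=[W[1]-W[0],W[2]-W[1]]
L=max(e,key=np.linalg.norm); yaw=np.arctan(L[1]/L[0])
P=W.mean(0); print("size",[np.linalg.norm(k) for k in e],"yaw",yaw,"c",P)
np.save("bar.npy",[*P,yaw])
E
```

```text
[[ 17  15  15  44 495]] 19.0Traceback (most recent call last):
  File "<stdin>", line 9, in <module>
cv2.error: OpenCV(4.12.0) /io/opencv/modules/imgproc/src/convhull.cpp:143: error: (-215:Assertion failed) total >= 0 && (depth == CV_32F || depth == CV_32S) in function 'convexHull'
```

```bash
python3 - <<'E'
from h import *
c=cam("wrist")
x0,y0=235,155; w=c["bgr"][y0:228,x0:285].astype(int)
m=((w[:,:,0]-w[:,:,2])<10)
pts=(np.argwhere(m)[:,::-1]+[x0,y0]).astype(np.float32)
bx=cv2.boxPoints(cv2.minAreaRect(pts))
W=np.array([onz(c,p,.006)[:2] for p in bx]); e=[W[1]-W[0],W[2]-W[1]]
L=max(e,key=np.linalg.norm); yaw=np.arctan(L[1]/L[0]); P=W.mean(0)
s=sorted(np.linalg.norm(k) for k in e); print("size",s,"yaw",yaw,"c",P)
assert .034<s[1]<.044 and .008<s[0]<.016 and abs(yaw-.227)<.3
r=down(yaw)
bot.move_linear([*P,.06],r.as_quat(scalar_first=True),v=.2)
print("guard",bot.move_linear([*P,.0215],v=.06,guard=6), status.current_position())
bot.move_gripper(0.0,40)
print("w",status.current_width(),status.current_grip_force(),status.current_position())
bot.move_linear([*P,.15],v=.2)
print("w",status.current_width(),status.current_grip_force(),status.current_time())
c=cam("wrist","w2")
E
```

```text
size [np.float64(0.010505438424529116), np.float64(0.04033073068658972)] yaw 0.32620972833216366 c [ 0.43554441 -0.32564342]
guard False [ 0.43563822 -0.32572586  0.02150649]
w 0.09520461696550794 40.633234810084105 [ 0.43594809 -0.32600772  0.02213507]
w 0.09925134137532554 40.3664630278945 4.9
```

```bash
cat >> h.py <<'E'
def front(eye,p):
    p=np.radians(p); z=np.array([np.cos(p),0,-np.sin(p)]); x=np.array([np.sin(p),0,np.cos(p)])
    M=np.c_[x,np.cross(z,x),z]
    return np.array(eye)-M@[.0744,-.0006,-.124], R.from_matrix(M)
E
python3 - <<'E'
from h import *
ok=[]
for p in (20,30,40):
  for e in ([.24,-.02,.26],[.26,-.02,.28],[.22,-.02,.3]):
    P,r=front(e,p)
    s=inverse_kinematics(P,q(r)); print(p,e,P.round(3),None if s is None else np.round(s,2))
print(np.round(status.current_joint_positions(),2))
E
```

```text
20 [0.24, -0.02, 0.26] [ 0.331 -0.021  0.148] None
20 [0.26, -0.02, 0.28] [ 0.351 -0.021  0.168] None
20 [0.22, -0.02, 0.3] [ 0.311 -0.021  0.188] None
30 [0.24, -0.02, 0.26] [ 0.31  -0.021  0.134] None
30 [0.26, -0.02, 0.28] [ 0.33  -0.021  0.154] None
30 [0.22, -0.02, 0.3] [ 0.29  -0.021  0.174] None
40 [0.24, -0.02, 0.26] [ 0.287 -0.021  0.123] None
40 [0.26, -0.02, 0.28] [ 0.307 -0.021  0.143] None
40 [0.22, -0.02, 0.3] [ 0.267 -0.021  0.163] None
[-0.74 -0.02  1.98 -0.    1.19  0.5 ]
```

```bash
cat >> h.py <<'E'
def look(eye,tgt,flip):
    """tool pose with the wrist camera at eye looking at tgt; flip: camera below the tool line"""
    g=np.array(tgt)-eye; az=np.arctan2(g[1],g[0]); el=np.arctan2(-g[2],np.hypot(g[0],g[1]))
    p=el+(.293 if flip else -.293); s=-1 if flip else 1
    h=np.array([np.cos(az),np.sin(az),0]); k=np.array([0,0,1.])
    z=np.cos(p)*h-np.sin(p)*k; x=s*(np.sin(p)*h+np.cos(p)*k)
    M=np.c_[x,np.cross(z,x),z]
    return np.array(eye)-M@[.0744,-.0006,-.124], R.from_matrix(M)
E
python3 - <<'E'
from h import *
T=[.48,.0,.08]
for flip in (0,1):
 for az in np.radians([-60,-30,0,30,60,90]):
  for el in np.radians([25,35,45,55,65]):
   for D in (.22,.3,.36):
    e=np.array(T)-D*np.array([np.cos(az)*np.cos(el),np.sin(az)*np.cos(el),-np.sin(el)])
    P,r=look(e,T,flip); s=inverse_kinematics(P,q(r))
    if s is not None: print(flip,np.degrees([az,el]).round(),D,P.round(3),np.round(s,2))
E
```

```text
0 [-60.  25.] 0.3 [0.4   0.138 0.115] [ 0.8   0.24  2.25 -1.26  1.62 -2.2 ]
0 [-60.  25.] 0.36 [0.372 0.185 0.141] [ 0.91  0.22  2.2  -1.18  1.71 -2.24]
0 [-60.  35.] 0.22 [0.437 0.074 0.097] [ 0.61  0.13  2.31 -1.3   1.38 -2.29]
0 [-60.  35.] 0.3 [0.404 0.131 0.143] [ 0.76  0.05  2.28 -1.18  1.52 -2.36]
0 [-60.  35.] 0.36 [0.379 0.173 0.177] [ 0.86  0.02  2.23 -1.11  1.62 -2.4 ]
0 [-60.  45.] 0.22 [0.439 0.07  0.111] [ 0.56 -0.02  2.33 -1.17  1.27 -2.46]
0 [-60.  45.] 0.3 [0.41  0.119 0.168] [ 0.69 -0.11  2.29 -1.07  1.42 -2.53]
0 [-60.  45.] 0.36 [0.389 0.156 0.21 ] [ 0.78 -0.15  2.24 -1.02  1.54 -2.57]
0 [-60.  55.] 0.22 [0.442 0.064 0.125] [ 0.48 -0.14  2.33 -1.02  1.18 -2.66]
0 [-60.  55.] 0.3 [0.419 0.104 0.191] [ 0.59 -0.24  2.28 -0.94  1.34 -2.73]
0 [-60.  55.] 0.36 [0.402 0.134 0.24 ] [ 0.67 -0.29  2.23 -0.9   1.46 -2.76]
0 [-60.  65.] 0.22 [0.447 0.057 0.137] [ 0.39 -0.23  2.31 -0.83  1.11 -2.88]
0 [-30.  25.] 0.22 [0.404 0.043 0.082] [-2.18  2.3   2.67  1.73  1.52  2.88]
0 [-30.  55.] 0.36 [0.345 0.077 0.24 ] [ 0.59 -0.95  2.59 -0.87  1.16  2.91]
0 [-30.  65.] 0.22 [0.423 
[... 8146 characters left out ...]
]
1 [90. 45.] 0.22 [ 0.479 -0.031  0.161] [-0.41 -0.1   2.08  0.46  1.39  2.59]
1 [90. 45.] 0.3 [ 0.479 -0.088  0.218] [-0.51 -0.11  1.99  0.42  1.52  2.55]
1 [90. 45.] 0.36 [ 0.479 -0.13   0.26 ] [-0.58 -0.1   1.91  0.41  1.61  2.52]
1 [90. 55.] 0.22 [ 0.479 -0.017  0.166] [-0.31 -0.16  2.1   0.31  1.31  2.74]
1 [90. 55.] 0.3 [ 0.479 -0.063  0.231] [-0.4  -0.19  2.01  0.29  1.45  2.69]
1 [90. 55.] 0.36 [ 0.479 -0.097  0.28 ] [-0.46 -0.2   1.94  0.28  1.55  2.66]
1 [90. 65.] 0.22 [ 0.479 -0.002  0.167] [-0.19 -0.19  2.1   0.15  1.26  2.9 ]
1 [90. 65.] 0.3 [ 0.479 -0.035  0.24 ] [-0.26 -0.24  2.02  0.14  1.4   2.86]
1 [90. 65.] 0.36 [ 0.479 -0.061  0.294] [-0.31 -0.26  1.95  0.14  1.5   2.82]
```

```bash
python3 - <<'E'
from h import *
import pickle
T=np.array([.48,.02,.08]); out=[]
for n,flip,az,el,D in (("A",0,30,55,.36),("B",1,-30,45,.36)):
    az,el=np.radians([az,el])
    e=T-D*np.array([np.cos(az)*np.cos(el),np.sin(az)*np.cos(el),-np.sin(el)])
    P,r=look(e,T,flip); bot.move_pose(P,q(r)); out.append(cam("wrist","v"+n))
    print(n,status.current_time(),status.current_width())
out+=[cam("scene"),cam("side")]
pickle.dump(out,open("v.pkl","wb"))
cv2.imwrite("pics/AB.png",cv2.resize(np.hstack([out[0]["bgr"],out[1]["bgr"]]),(800,300),interpolation=3))
E
```

```text
A 6.1333 0.09776147302546384
B 7.6083 0.0983107268399662
```

View pics/AB.png

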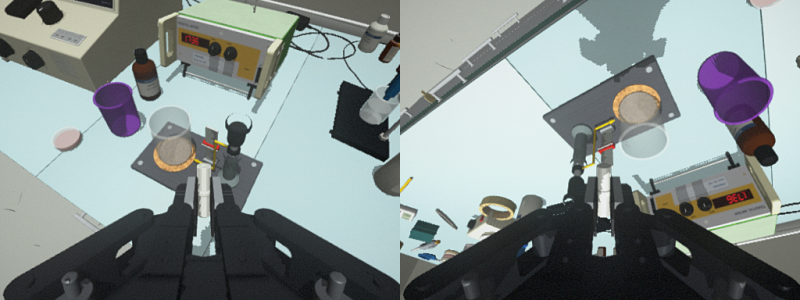

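A and B both show the bar still gripped and the gauge: red mark at A (269,188) and B (262,191), with the knob, pointer and cork seat visible. Next, a zoom on these.

```bash
python3 - <<'E'
import cv2,numpy as np
a=cv2.imread("pics/vA.png")[130:250,190:325];b=cv2.imread("pics/vB.png")[115:235,195:330]
cv2.imwrite("pics/z1.png",np.hstack([cv2.resize(x,(400,356),interpolation=cv2.INTER_CUBIC) for x in (a,b)]))
E
```

```text
(no output)
```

View pics/z1.png

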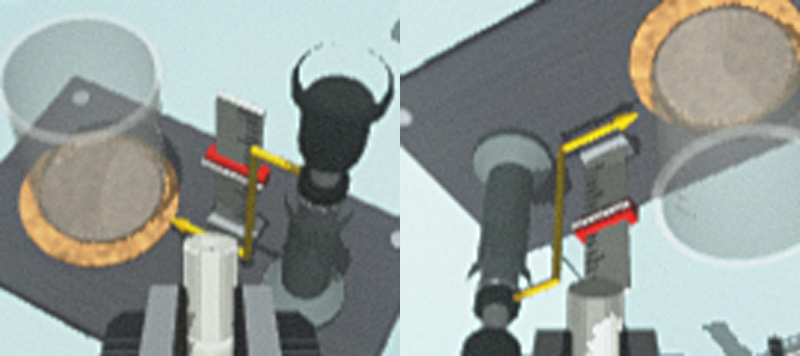

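```bash
python3 - <<'E'
import cv2,numpy as np
for f,(y0,y1,x0,x1) in (("vA",(172,198,254,284)),("vB",(176,202,250,280))):
    a=cv2.imread(f"pics/{f}.png")[y0:y1,x0:x1].astype(int)
    h=cv2.cvtColor(a.astype(np.uint8),cv2.COLOR_BGR2HSV)
    red=((a[:,:,2]-a[:,:,1]>60)&(a[:,:,1]-a[:,:,0]<50)); yel=(a[:,:,1]-a[:,:,0]>60); wh=a.min(2)>150
    print(f,y0,x0)
    for r in range(a.shape[0]): print(y0+r,"".join("R" if red[r,c] else "Y" if yel[r,c] else "W" if wh[r,c] else "." if a[r,c].max()<110 else "-" for c in range(a.shape[1])))
a=cv2.imread("pics/vA.png");b=cv2.imread("pics/vB.png")
cv2.imwrite("pics/z2.png",np.hstack([cv2.resize(x,(400,360),interpolation=0) for x in (a[172:199,254:284],b[176:203,250:280])]))
E
```

```text
vA 172 254
172 -WWWWWWWW-.-..-.........-WWWWW
173 .--WWWWWW-.-....-.-.....-WWWWW
174 ...--WWWW-.....-.--.....-WWWWW
175 ......----.-----.-......-WWWWW
176 ........--..............-WWWWW
177 .........----...........-WWWWW
178 .....-.-R--.---.........-WWWWW
179 ......-RR.--..-.---..YY--WWWWW
180 ...-..RRR---...---..YYYYYWWWWW
181 .....RRRRR------.-..-YYYYYYWWW
182 .....RRRRRRR---.-....YYYYYYYYW
183 ....--RRRRRRRR-.--.....-YYYYYY
184 ....WW--RRRRRRRR--.......--YYY
185 ....-WWW--RRRRRRRRR..-..RR..-Y
186 ......-WWW---RRRRRRR...-RRR...
187 ........-WWWW--RRRRR...RRRR...
188 ..........-WWWW--RRR..-RRRR...
189 ............--WWW---..-RRR....
190 ...............-WWW-.Y.RRR..-.
191 .................-W-....R.....
192 ......................-W-.....
193 .....................Y-W-.....
194 .....................Y........
195 ..............................
196 ....................--........
197 ....................Y.........
vB 176 250
176 ...-.............-.....-...-..
177 .....-.......-........-..-....
178 .....--.................-....-
179 ..............-...-......-.-.-
180 ...............-...-...--.--.-
181 ..-.-...................--...-
182 .-.-.--.....---......-..--..--
183 .---.--......-....--WW-....-WW
184 ................--WWWW-...WWWW
185 ..-..-........-WWWW---R..-WWWW
186 .-..---.....-WWWW--RRRRR.-WWWW
187 .-.-......WWWWW--RRRRRRRR-WWWW
188 -......--WWW---RRRRRRRRRR-WWWW
189 --..--WWWW-.RRRRRRRR-RRRRWWWWW
190 -.-WWWWW-.RRRRRRRR-----RWWWWWW
191 -.-WW---RRRRRRR-------WWWWWWWW
192 -----RRRRRRRR---------WWWWWWWW
193 ..--RRRRRRR-----------WWWWWWWW
194 --WWRRRRR..-----------WWWWWWWW
195 WWWWWRRR...------------WWWWWWW
196 WWWWWWRR...------------WWWWWWW
197 WWWWWWW-...-----------WWWWWWWW
198 WWWWWWWW..-------------WWWWWWW
199 WWWWWWW--...----------WWWWWWWW
200 WWWWWWW-...--.--------WWWWWWWW
201 WWWWWWW-..-...---------WWWWWWW
```

View pics/z2.png

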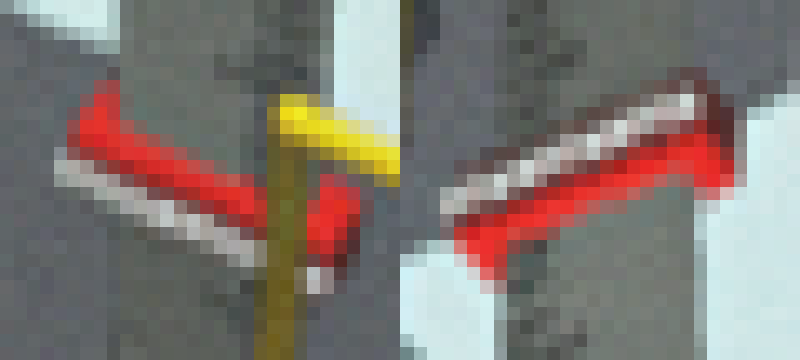

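```bash
python3 - <<'E'
from h import *
import pickle
A,B,S,D=pickle.load(open("v.pkl","rb"))
for n,a,b in (("left",(258.3,184.8),(271.9,183.7)),("right",(277.3,192.8),(253.2,191.0))):
    print(n,*tri(A,a,B,b))
def mid(c,box,f):
    x0,y0,x1,y1=box; w=c["bgr"][y0:y1,x0:x1].astype(int); m=f(w).astype(np.uint8)
    n,l,st,ce=cv2.connectedComponentsWithStats(m); i=1+np.argmax(st[1:,4]); 
    pts=np.argwhere(l==i)[:,::-1]+[x0,y0]; return pts
z=lambda x,y,o:(o[0]+x/2.963,o[1]+y/2.963)
oA,oB=(190,130),(195,115)
# pointer tip, beaker rim ellipse, cork seat ellipse via orange
print("tip",tri(A,z(172,222,oA),B,z(236,117,oB)))
for n,c,box in (("A",A,(180,160,260,230)),("B",B,(260,100,345,165))):
    p=mid(c,box,lambda w:(w[:,:,2]-w[:,:,0]>60)&(w[:,:,2]-w[:,:,1]>25))
    W=np.array([onz(c,k,.012)[:2] for k in p]); (cx,r)=cv2.minEnclosingCircle(W.astype(np.float32)); print(n,"seat",cx,r)
print("knob ring bottom(neck) ", tri(A,z(323,185,oA),B,z(95,303,oB)))
for n,c,e in (("A",A,[(2,82),(160,75),(80,14),(82,145)]),("B",B,[(255,195),(407,190),(340,127),(330,265)])):
    o=oA if n=="A" else oB
    print(n,"rim",np.array([onz(c,z(*k,o),.103)[:2] for k in e]).round(4).tolist())
E
```

```text
left [0.49276798 0.03054135 0.06587398] 0.0019454284163178297
right [0.49322739 0.00221728 0.06582194] 0.0004039023033335159
tip (array([0.48187891, 0.04159365, 0.02248969]), np.float64(0.0035299137255154255))
A seat (0.4803827106952667, 0.08610796928405762) 0.04095394164323807
B seat (0.4804426431655884, 0.08613365143537521) 0.04104235768318176
knob ring bottom(neck)  (array([ 0.48257025, -0.02966447,  0.10503378]), np.float64(0.0017024836162294553))
A rim [[0.4626, 0.1115], [0.4994, 0.0552], [0.5125, 0.1061], [0.4521, 0.0627]]
B rim [[0.463, 0.0578], [0.4893, 0.1086], [0.4486, 0.0987], [0.5139, 0.0664]]
```

Geometry agrees with the description: seat radius 41 mm, pointer tip z 22.5 mm, line length 28 mm at z 0.0658, rod at about (0.481, −0.029). So the lift is about 43.8 mm. Now drop the bar.

```bash
python3 - <<'E'
from h import *
r=down(np.radians(135)); q0=q(r)
bot.move_pose([.480,.085,.20],q0)
print(np.round(status.current_joint_positions(),2))
print(bot.move_linear([.480,.085,.126],v=.12,guard=5),status.current_position())
bot.move_gripper(.32); bot.dwell(.4)
bot.move_linear([.480,.085,.22],v=.2)
c=cam("wrist","drop"); print(status.current_time())
u=proj(c,[.48,.086,.05])[0]; print(u)
S,D=cam("scene"),cam("side")
x,y=np.clip(u.astype(int),75,400)
t=[c["bgr"][max(0,y-75):y+75,x-100:x+100],S["bgr"][205:250,215:275]]
cv2.imwrite("pics/z3.png",np.hstack([cv2.resize(k,(400,300),interpolation=2) for k in t]))
E
```

```text
[ 0.06 -0.21  2.06 -0.    1.29 -0.72]
False [0.48033689 0.08531824 0.12701851]
10.5667
[260.66990733 174.60398584]
```

View pics/z3.png

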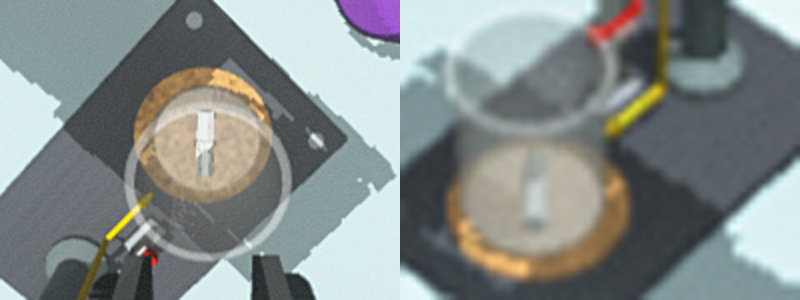

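The bar lies inside the beaker in both views (wrist crop (205,143), scene crop (535,190)), and the beaker stands on its seat. Now grip the knob and draw it up.

```bash
python3 - <<'E'
from h import *
import pickle
bot.move_gripper(.72)
K=[.482,-.029]
bot.move_linear([*K,.23],v=.2)
print(bot.move_linear([*K,.142],v=.1,guard=6),status.current_position())
pre=[cam("scene"),cam("side"),cam("wrist")]
bot.move_gripper(0.0,60); p0=np.array(status.current_position())
print("w",status.current_width()*85,status.current_grip_force(),p0,status.current_contact_force())
print(bot.move_linear([*K,p0[2]+.0438],v=.05),status.current_position(),status.current_contact_force())
bot.dwell(.3)
p1=np.array(status.current_position());print(p1-p0,status.current_width()*85,status.current_time())
post=[cam("scene"),cam("side"),cam("wrist")]
pickle.dump((pre,post),open("p.pkl","wb"))
w=post[2]; print("mark px",proj(w,[[.493,.0164,.0658],[.482,.0416,.066]]))
t=[w["bgr"],post[1]["bgr"][150:222,200:296]]
cv2.imwrite("pics/z4.png",np.hstack([cv2.resize(k,(400,300),interpolation=2) for k in t]))
E
```

```text
False [ 0.48258523 -0.0290583   0.14279381]
w 30.130538281988876 58.6261274899676 [ 0.48193712 -0.02937578  0.14271717] [-4.55263874 -3.0749051   5.6391095 ]
False [ 0.4817438  -0.02925184  0.186438  ] [ 3.1036537  -5.15394053 -6.91249611]
[-0.000177    0.00011519  0.04364109] 30.269570111410925 14.7417
mark px [[305.59260294 161.44433366]
 [318.80450732 131.82394206]]
```

View pics/z4.png

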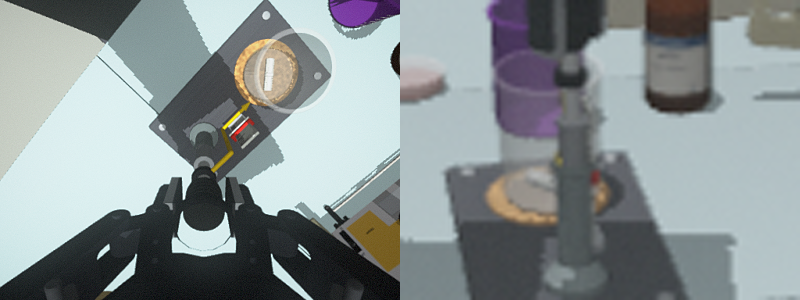

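The wrist view shows the pointer tip at about (320,132) against a predicted (319,132), so the rod rose with the grip. The width reading (30 mm) suggests the pads sit on the flange rather than the 24 mm part, so I'll check the grip and tip height by numbers and one last composite.

```bash
python3 - <<'E'
from h import *
import pickle
pre,post=pickle.load(open("p.pkl","rb"))
def yel(c):
    w=c["bgr"].astype(int); return (w[:,:,1]-w[:,:,0]>45)&(w[:,:,2]-w[:,:,0]>45)&(abs(w[:,:,2]-w[:,:,1])<45)
for nm,s,z in (("pre",pre,.022),("post",post,.0657)):
    tips={}
    for i,n in ((0,"scene"),(2,"wrist")):
        c=s[i]; a,b=proj(c,[[.482,.0413,z],[.482,.021,z]]); u=(a-b)/np.linalg.norm(a-b)
        p=np.argwhere(yel(c))[:,::-1]; rel=p-a; al=rel@u; pe=rel@[-u[1],u[0]]
        p=p[(abs(pe)<(3 if i==0 else 7))&(abs(al)<25)]; al=(p-a)@u
        tips[i]=p[al>al.max()-1].mean(0); print(nm,n,"pred",a.round(1),"tip",tips[i],"perp",[round(float((q-a)@[-u[1],u[0]]),2) for q in [p[al>al.max()-6].mean(0)]])
    print(tri(s[0],tips[0],s[2],tips[2]))
# rod-fixed flow: pointer arm (106 mm -> 149.6) pixel in wrist irrelevant (moves with camera): compare knob patch shift
g=[cv2.cvtColor(s[2]["bgr"],cv2.COLOR_BGR2GRAY) for s in (pre,post)]
D=cam("side");S=cam("scene")
u=proj(D,[.482,-.029,.18])[0].astype(int);v=proj(S,[.482,-.029,.15])[0].astype(int);print(u,v)
t=[D["bgr"][u[1]-40:u[1]+35,u[0]-33:u[0]+33],S["bgr"][v[1]-35:v[1]+50,v[0]-45:v[0]+30],post[2]["bgr"][130:290,190:330]]
cv2.imwrite("pics/z5.png",np.hstack([cv2.resize(k,(266,303),interpolation=2) for k in t]))
E
```

```text
pre scene pred [244.1 224.5] tip [225.2 240. ] perp [-0.25]
pre wrist pred [317.3 131.2] tip [324.         117.66666667] perp [-0.49]
(array([ 0.50984981,  0.07234929, -0.05690587]), np.float64(0.03880778157459748))
post scene pred [244.2 214.8] tip [246.  214.5] perp [-0.95]
post wrist pred [318.5 132. ] tip [330.  128.5] perp [-0.2]
(array([0.4781641 , 0.04607819, 0.07723873]), np.float64(0.01262895739172222))
[239 155] [260 182]
```

View pics/z5.png

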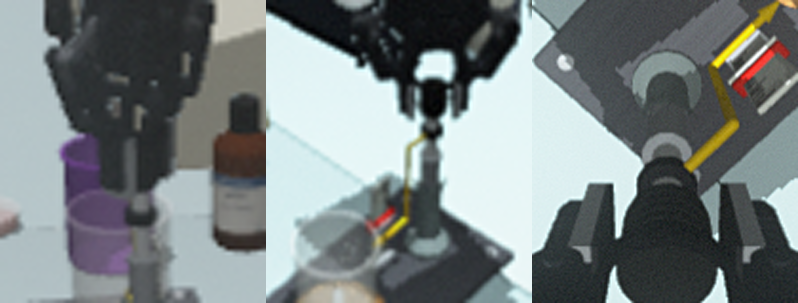

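The composite shows the pads closed on the flange (wide top part), not on the 24 mm part below it. The hold works but is less secure, so I'll lower the rod back in, regrip 9 mm lower under the flange, and lift again.

```bash
python3 - <<'E'
from h import *
import pickle
K=[.482,-.029]
bot.move_linear([*K,.1425],v=.06)
bot.move_gripper(.72)
print(bot.move_linear([*K,.1335],v=.05,guard=6),status.current_position())
pre=[cam("scene"),cam("wrist")]
bot.move_gripper(0.0,60); bot.dwell(.2); p0=np.array(status.current_position())
print("w",status.current_width()*85,status.current_grip_force(),p0,status.current_contact_force())
g=[cam("wrist")]
bot.move_linear([*K,p0[2]+.0438],v=.04); bot.dwell(.3)
p1=np.array(status.current_position())
print((p1-p0).round(5),status.current_width()*85,status.current_contact_force(),status.current_time())
post=[cam("scene"),cam("wrist")]
pickle.dump((pre,g,post),open("p2.pkl","wb"))
# slip check: the knob must look the same in the wrist camera before and after the lift
a,b=[cv2.cvtColor(c["bgr"],cv2.COLOR_BGR2GRAY) for c in (g[0],post[1])]
k=cv2.matchTemplate(b[205:275,225:300],a[215:265,235:290],cv2.TM_CCOEFF_NORMED); print("knob shift",np.array(cv2.minMaxLoc(k)[3])-10,k.max())
E
```

```text
False [ 0.48147421 -0.02888593  0.13267182]
w 28.0237362356662 55.95853487786371 [ 0.48188227 -0.02931693  0.13386576] [-5.39860042 -2.96137805  5.30736853]
[-1.700e-04  8.000e-05  4.292e-02] 27.224368393759732 [ 2.37233101 -4.20879078 -6.62497944] 18.9333
knob shift [0 0] 0.7813233
```

```bash
python3 - <<'E'
from h import *
import pickle
pre,g,post=pickle.load(open("p2.pkl","rb")); _,post1=pickle.load(open("p.pkl","rb"))
def yel(c):
    w=c["bgr"].astype(int); return (w[:,:,1]-w[:,:,0]>40)&(w[:,:,2]-w[:,:,0]>40)&(abs(w[:,:,2]-w[:,:,1])<50)
for n,c,z in (("pre",g[0],.106),("post",post[1],.149)):
    e=proj(c,[[.482,.001,z],[.482,-.02,z],[.482,.0413,z-.084]]); print(n,e.round(1).tolist(),c["eye"])
    m=yel(c); x0,y0=270,125
    for r in range(125,220,2): print(r,"".join("Y" if v else "." for v in m[r,x0:350]))
E
```

```text
pre [[297.1, 199.6], [270.5, 223.8], [320.5, 133.0]] [0.42997985 0.02367615 0.25792685]
125 ..................................................YYY..Y.YYYYY..................
127 ...................................................YYYY...YYYYYYY...............
129 .....................................................YYYY...YYYYYY..............
131 ...................................................Y...YYY..YYYY.Y..............
133 ...............................................YYYYYY....YYYYYYYY..Y..Y.YY......
135 ...........................................YYYYYYYY........YYYYYYYY..YYYY.YYYY..
137 .........................................YYYYYYYYY..............Y.YYYYYY.......Y
139 .........................................YYYYYYYY...................YY.YY.......
141 .......................................YYYYYYYYY................................
143 .....................................YYYYYYY..Y.................................
145 ...................................YYYYYYY......................................
147 .................................YYYYYYY.................................
[... 6536 characters left out ...]
....................
205 ..................YYYYYYYYYY....................................................
207 ................YYYYYYYYYY......................................................
209 ..............YYYYYYYYYY........................................................
211 ............YYYYYYYYYY..........................................................
213 ..........YYYYYYYYYY............................................................
215 ........YYYYYYYYYY..............................................................
217 ......YYYYYYYYY.................................................................
219 ....YYYYYYYYY...................................................................
```

The pointer sits at the same wrist pixels before and after the lift, so nothing slipped. The camera height shows the rod has risen 43.0 mm and the target is about 43.6 mm. I'll trim it, check and hand in.

```bash
python3 - <<'E'
from h import *
import pickle
pre,g,post=pickle.load(open("p2.pkl","rb"))
bot.move_linear([.482,-.029,.17829],v=.01); bot.dwell(.6)
c=cam("wrist"); S=cam("scene")
print("rod",c["eye"][2]-g[0]["eye"][2],status.current_width()*85,status.current_grip_force(),np.abs(status.current_dq()).max(),status.current_time())
w=S["bgr"].astype(int); v=pickle.load(open("v.pkl","rb"))[2]["bgr"].astype(int)
d=np.abs(w-v).max(2)
for n,(x,y) in dict(petri=(200,299),amber=(168,235),white=(279,145),purple=(198,252)).items(): print(n,np.mean(d[y-12:y+12,x-12:x+12]).round(1))
bot.sign_off()
E
```

```text
rod 0.04357822534243344 27.76184816030089 56.907306824359694 0.0012086949680118458 19.9833
petri 14.6
amber 8.8
white 111.8
purple 11.9
the job is handed in; nothing more can be done
```

The job is handed in at about 20 s: the stir bar is in the beaker, which stands on its seat, and the knob is held steady with the rod drawn up 43.6 mm, which puts the pointer within my measurement error (about 1 mm) of the line on the red mark. I gripped the knob twice: the first grip caught its flange, so I lowered the rod and took it again 9 mm lower. The petri dish and amber bottle look unmoved. The white bottle's patch of the last picture differed strongly from before; I did not view it, but the arm never came near that bottle, so I take the change to be the arm blocking the view.

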